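# Index the dividing stand one hole for the next guide line

## Robot

A 7-joint arm with a two-finger parallel gripper is mounted at the origin on the work surface. World frame = base frame: x ahead of the robot, y to its left, z up, the work surface at z = 0. Lengths are in m, angles in rad, forces in N, time in s.
With the tool pointing down it reaches from about 0.425 to 0.8 m from the base axis. Payload 8.3 kg.
Tool frame: the origin (TCP) lies at the very end of the fingers, on their centre line; the grasp point (between the pads) lies 19 mm behind it; z points along the fingers, y is the direction in which the jaws open and shut (so a half turn about z gives the same grasp; the last joint's range is limited). The gripper opens to 85 mm and grips with 20 to 120 N. Pads are 22 mm wide; open, the fingers measure 114 mm over their backs; the gripper's body (76 mm by 85 mm) begins 54 mm behind the grasp point. The pads swing forward as they close: fully open they stand 13 mm farther back than shut.
Start: joints at [-1.236, 0.383, 0.016, 1.37, -0.006, 1.388, -0.046], TCP at [0.242, 0.576, 0.231] pointing down, gripper open.
Joint ranges: [-2.95, 2.95], [-0.25, 2.06], [-1.52, 1.56], [0.18, 2.33], [-1.44, 4.58], [0.02, 2.06], [-3.01, 3.01]. Speed limits (rad/s): [2.39, 2.39, 3.01, 3.01, 3.14, 3.14, 3.14].

## Interface

Orientations are given as a unit quaternion [w, x, y, z].
In Python, from station import arm gives the robot as it stands. The module is installed in compiled form; this text tells all that it offers.
- The arm moves only by the tool play_rows, never from a script. Its argument "plan" is a list that holds one entry, the list of rows, each a list of 5 numbers: the shift along the world's x, y, z in m, then the turn about the world's z in degrees, then the opening, from 0 (shut) to 1 (fully open). A call has 1 to 5 rows; each row shifts and turns the pose as measured when the row begins; what a row does not reach is not made up. A row lasts 1/12 s, in which the tool goes at most 41.7 mm and 7.16 degrees, less where a joint would pass 70% of its speed; a pose out of reach is approached as far as the arm can. A call is refused whole if a number of a shift passes 0.0417 or a number of a turn 7.16, either way. A call with a gripper value outside its range is refused whole. The fingers move at their own pace and stop on an object; "squeeze" is the grip in N (left out, the last holds). Time passes only in rows, so rows that do not move let the fingers close. It gives the time, the measured TCP pose, the force and the opening at its end, in the units of the state.
- arm.read_state(): the state, without advancing time (a new reading comes with each control period).
- arm.camera(name): name is "scene" or "side" or "wrist"; returns the picture (384x512x3 uint8, red, green, blue); there is no depth.
- arm.camera_params(name): a dict with "fx", "fy", "cx", "cy" (pixels), "eye" and "orientation" of the camera in the world; the wrist camera has in their place "T_tool_cam" (4x4, takes a point from camera to tool coordinates, whose origin is the TCP and whose axes are the flange's). Camera axes: x right, y down, z forward; pixel columns grow to the right and rows downward; lengths in m; the calibration is good to about 2 mm. A picture is of the moment at which its call begins: read the wrist's pose just before it. camera_params takes no time and is no camera call.
- arm.close_job(): hands the job in, once; it reports no verdict.
The state is a dict: "time": time; "joint_positions": joint angles; "joint_velocities": joint speeds; "joint_torque": joint torques, N m; "tcp_pos": TCP position; "ee_rot": TCP orientation; "wrist_force": force on the tool from outside, world axes, zero at the start; "torque": the same for the moment, N m; "gripper_width": opening from 0.0 (shut) to 1.0 (fully open).
Only numpy, scipy, OpenCV 4.12 (cv2) and the standard library are available. Lean on these libraries where they do the work, as an engineer would, in place of code of your own. Each camera call takes 0.05 s, during which the arm holds its last target. There are 200 camera calls.

## Task

A guide line has just been marked on the blue tumbler, so turn it on by one division: hook a fingertip under the red pull ring of the dividing stand's index pin, lift the pin clear of its hole, swing the green arm one hole counter-clockwise as seen from above without going on past that hole, and let the pin spring fully home in it. Do it by hooking and pushing only: do not pinch or force the ring, do not pick anything up, and leave the things standing and lying around where they are. The tumbler must ride round with the arm, still standing mouth-down in the middle of its faceplate; finish with the hand away from everything.

Things in the scene. Friction and masses are not known exactly. Their poses are not given: they have to be found in the camera images.
- stand: fixed dividing stand: iron foot and level steel index plate, 268 mm across, top 55 mm above the bench, with 24 holes (12 mm) on a circle of 120 mm radius, 15 degrees (31 mm) apart. Origin: on the bench under the spindle axis, z up; its -x points to the pin's starting hole, towards the robot's right or near right (stand yaw 0.75 to 1.55 rad); +x to the marking post (see spindle)
- index_arm (a joint): turn of the green arm (24 mm wide, top 69 mm above the bench; 27 mm boss at its end, top 91 mm) and faceplate about the vertical spindle axis, rad: 0 at the starting hole, counter-clockwise from above positive, next hole at +0.2618. Turns easily (about 0.06 N m, 0.5 N at the ring) and stays where it is left; the seated pin locks it with about 0.01 rad of play
- index_pin (a joint): lift of the spring pin at the arm's end, 120 mm from the spindle axis, m: 0 = fully home (9 mm deep in a hole), clear of the plate from 0.009, upper stop at 0.020. Spring: down with about 6 N when home, 9 N at full lift. Pin 10 mm thick, round nose; let go between holes it rides on the plate (reads 0.009) and drops in by itself when the arm brings it over a hole
- pull_ring: red ring fixed upright on the pin's top, 7 mm bar, inside diameter 54 mm, outside 68 mm. Origin: ring's centre, 131 mm above the bench with the pin home. It stands in its y-z plane; the way through it is its x axis, level, pointing at the spindle axis. Behind it nothing is above 91 mm height for 65 mm. Rises with the pin, swings with the arm, does not swivel
- spindle (a point): spindle axis at the height of the plate's top face, 55 mm above the bench; axes as stand. The marking post on the stand's +x side is a 16 mm column, 211 mm tall, 168 mm from this axis, carrying a felt pen at 150 mm above the bench, its tip 52 mm from the axis
- faceplate (a point): centre of the rubber top of the round faceplate (104 mm across) on the spindle, 83 mm above the bench; turns with the arm, x axis pointing opposite to the arm
- glass: blue tumbler, loose, standing mouth-down on the faceplate, 74 mm across, 82 mm tall, 0.26 kg; origin: centre of its lower face, z up; five white guide lines on it
- goblet_blue: loose blue goblet standing mouth-down on the bench, 72 mm across, 158 mm tall; origin: centre of its underside
- goblet_teal: loose teal goblet standing mouth-down on the bench, 72 mm across, 158 mm tall; origin: centre of its underside
- stone_wheel: loose pale stone cutting wheel lying flat, 100 mm across, 14 mm thick; origin: centre of its underside
- dressing_stick: loose brown dressing stick, 110 x 24 x 24 mm, along its x; origin: centre of its underside
- spanner: loose steel spanner lying flat, 170 mm long, along its x; origin: on its underside, about mid-length
- marker: loose white felt marker with a red cap, lying flat, 125 x 14 x 15 mm, along its x; origin: centre of its underside
Not all that is in view belongs to the job. What is shaped like the glass but pink or turquoise is not meant.

How it is judged:
By the outcome, as a careful person would: the job done as asked, in the order asked, and still so for the second after the job is handed in, with the robot touching nothing.
It also fails if it takes over 45 s, if anything falls off the work surface, if the arm or the gripper's body presses on something with over 40 N, if the wrist force passes 120 N, or if a joint passes its speed limit or range.

## Working session

There is one attempt and no reset: what is moved stays moved. The work goes in short steps, Python scripts to look and compute and a tool call to move; the robot and the scene stay as the last step left them, time stands still between calls to the robot, and variables do not carry over. Pictures are saved under pics/ and viewed, about 8 in all and at most 12, crops included, and the job is handed in when it is done.

Besides the shell and the picture viewer there is one more tool, called after "Emit:" in YAML: its name, and indented under it one key for each argument. play_rows: Moves the arm, as the interface text tells. Its arguments: {"type":"object","properties":{"plan":{"type":"array"},"squeeze":{"type":"number"}},"required":["plan"]}

```bash
mkdir -p pics; python3 - <<'E'
from station import arm
import cv2,numpy as np
s=arm.read_state();print({k:np.round(v,3).tolist() for k,v in s.items()})
ims=[]
for n in("scene","side","wrist"):
    im=arm.camera(n)[:,:,::-1].copy();cv2.imwrite(f"pics/{n}0.png",im)
    print(n,{k:np.round(v,4).tolist() for k,v in arm.camera_params(n).items()})
E
```

```text
{'time': 0.0, 'joint_positions': [-1.236, 0.384, 0.016, 1.371, -0.006, 1.388, -0.047], 'joint_velocities': [0.001, 0.001, 0.001, 0.001, 0.001, -0.0, -0.0], 'joint_torque': [0.001, -62.759, 0.844, -37.182, 0.016, 0.014, -0.0], 'tcp_pos': [0.242, 0.576, 0.23], 'ee_rot': [-0.0, 0.198, 0.98, -0.001], 'wrist_force': [0.184, -0.762, -0.377], 'torque': [0.024, 0.057, 0.04], 'gripper_width': 1.003}
scene {'fx': 378.6323, 'fy': 378.6323, 'cx': 259.8798, 'cy': 188.9764, 'eye': [0.9666, -0.3169, 0.6907], 'orientation': [-0.3256, 0.8663, 0.355, -0.1323]}
side {'fx': 481.4977, 'fy': 481.4977, 'cx': 254.5495, 'cy': 191.2679, 'eye': [0.3805, 0.7679, 0.9667], 'orientation': [0.0552, -0.126, 0.9238, -0.3574]}
wrist {'fx': 336.1882, 'fy': 336.1882, 'cx': 251.3001, 'cy': 188.331, 'T_tool_cam': [[0.0002, -0.9608, -0.2772, 0.0709], [1.0, 0.0004, -0.0007, -0.0001], [0.0008, -0.2772, 0.9608, -0.1428], [0.0, 0.0, 0.0, 1.0]]}
```

View pics/scene0.png

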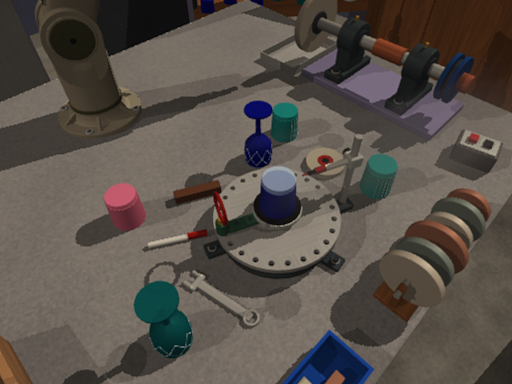

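View pics/side0.png

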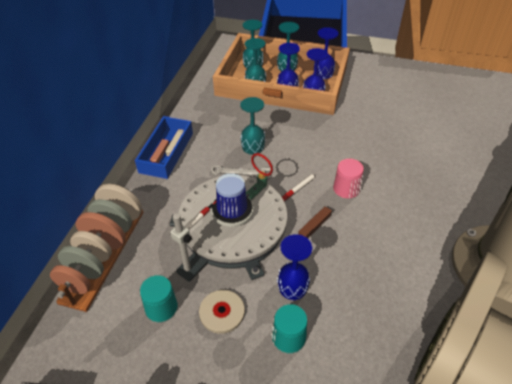

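```bash
cat > h.py <<'E'
from station import arm
import cv2,numpy as np
from scipy.spatial.transform import Rotation as R
def quat(q): return R.from_quat([q[1],q[2],q[3],q[0]])
def cam(n,st=None):
    p=arm.camera_params(n);K=(p["fx"],p["fy"],p["cx"],p["cy"])
    if n!="wrist": return K,quat(p["orientation"]).as_matrix(),np.array(p["eye"])
    T=np.array(p["T_tool_cam"]);Rt=quat(st["ee_rot"]).as_matrix()
    return K,Rt@T[:3,:3],Rt@T[:3,3]+np.array(st["tcp_pos"])
def ray(c,uv):
    K,M,e=c;uv=np.atleast_2d(uv).astype(float)
    d=np.c_[(uv[:,0]-K[2])/K[0],(uv[:,1]-K[3])/K[1],np.ones(len(uv))]@M.T
    return e,d/np.linalg.norm(d,axis=1)[:,None]
def onz(c,uv,z):
    e,d=ray(c,uv);return e+d*((z-e[2])/d[:,2])[:,None]
def proj(c,P):
    K,M,e=c;q=(np.atleast_2d(P)-e)@M;return np.c_[K[0]*q[:,0]/q[:,2]+K[2],K[1]*q[:,1]/q[:,2]+K[3]]
def tri(c1,u1,c2,u2):
    A=np.zeros((3,3));b=np.zeros(3);rs=[]
    for c,u in((c1,u1),(c2,u2)):
        e,d=ray(c,u);P=np.eye(3)-np.outer(d[0],d[0]);A+=P;b+=P@e;rs.append((e,P))
    X=np.linalg.solve(A,b);return X,[np.linalg.norm(P@(X-e)) for e,P in rs]
def red(im,box):
    x0,y0,x1,y1=box;b,g,r=[im[:,:,i].astype(int) for i in range(3)]
    m=((r>90)&(r>2*g)&(r>2*b)).astype(np.uint8);k=np.zeros_like(m);k[y0:y1,x0:x1]=1;return m*k
E
cat > m1.py <<'E'
from h import *
from scipy.optimize import least_squares
I={n:cv2.imread(f"pics/{n}0.png") for n in("scene","side")}
C={n:cam(n) for n in I}
rb={"scene":(205,185,236,245),"side":(245,148,280,180)}
gb={"scene":(258,165,300,200),"side":(212,172,250,196)}
rc={};gc={}
for n in I:
    m=red(I[n],rb[n]);ys,xs=np.nonzero(m);pts=np.c_[xs,ys].astype(np.float32)
    e=cv2.fitEllipse(cv2.convexHull(pts));rc[n]=e[0];print(n,"ring",len(xs),xs.min(),xs.max(),ys.min(),ys.max(),np.round(e[0],1),np.round(e[1],1))
    b,g,r=[I[n][:,:,i].astype(int) for i in range(3)]
    m=((b>140)&(b>r+25)).astype(np.uint8);k=np.zeros_like(m);x0,y0,x1,y1=gb[n];k[y0:y1,x0:x1]=1;m*=k
    ys,xs=np.nonzero(m);e=cv2.fitEllipse(cv2.convexHull(np.c_[xs,ys].astype(np.float32)));gc[n]=e[0];print(" glass",len(xs),np.round(e[0],1),np.round(e[1],1),onz(C[n],e[0],.165).round(4))
X,r=tri(C["scene"],rc["scene"],C["side"],rc["side"]);print("ring",X.round(4),np.round(r,4))
G,r=tri(C["scene"],gc["scene"],C["side"],gc["side"]);print("glasstop",G.round(4),np.round(r,4))
for n in I:
    g=cv2.cvtColor(I[n],cv2.COLOR_BGR2GRAY)
    bh=cv2.morphologyEx(g,cv2.MORPH_BLACKHAT,np.ones((9,9),np.uint8))
    nn,_,st,ce=cv2.connectedComponentsWithStats((bh>35).astype(np.uint8))
    ce=ce[1:][(st[1:,4]>4)&(st[1:,4]<60)];P=onz(C[n],ce,.055)
    d=np.linalg.norm(P[:,:2]-G[:2],axis=1);P=P[(d>.105)&(d<.135)]
    f=least_squares(lambda c:np.linalg.norm(P[:,:2]-c,axis=1)-.12,G[:2],loss="soft_l1",f_scale=.001)
    a=np.degrees(np.arctan2(*(P[:,:2]-f.x).T[::-1]));print(n,"spindle",f.x.round(4),len(P),"hole ang mod15",np.sort(a%15).round(1))
    v=X[:2]-f.x;print("  ring r,ang",np.linalg.norm(v).round(4),np.degrees(np.arctan2(v[1],v[0])).round(1))
a=cv2.resize(I["scene"][150:270,170:370],(800,480),interpolation=cv2.INTER_CUBIC);cv2.imwrite("pics/crop.png",a)
E
python3 m1.py
```

```text
scene ring 104 215 226 192 220 [219.8 207.1] [ 8.3 31.3]
 glass 502 [278.3 180.2] [19.6 32. ] [[0.6545 0.0513 0.165 ]]
side ring 114 252 271 153 175 [261.6 164.1] [15.6 25.8]
 glass 419 [229.5 186.4] [19.4 27.5] [[0.6482 0.0667 0.165 ]]
ring [ 0.6047 -0.0538  0.1337] [0.0007 0.0007]
glasstop [0.6502 0.0581 0.156 ] [0.0012 0.0012]
scene spindle [0.6499 0.0563] 17 hole ang mod15 [6.8 7.7 7.8 7.8 7.9 7.9 7.9 8.  8.  8.  8.1 8.1 8.1 8.1 8.2 8.3 8.4]
  ring r,ang 0.119 -112.3
side spindle [0.652 0.058] 15 hole ang mod15 [7.5 7.8 7.8 7.9 7.9 7.9 7.9 7.9 8.  8.1 8.1 8.2 8.3 8.3 8.5]
  ring r,ang 0.1214 -112.9
```

View pics/crop.png

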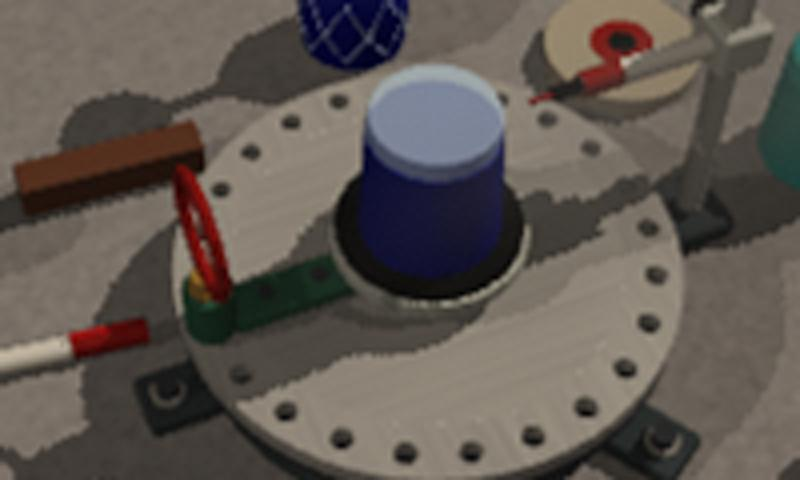

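View pics/wrist0.png

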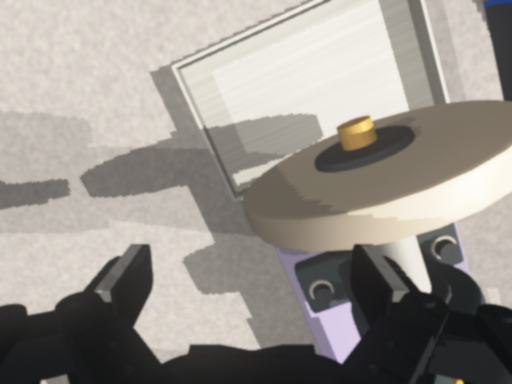

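Blue tumbler at scene (279,190) is the one meant; the pink one (124,207) and the teal ones (284,122) and (378,176) are not. The pull ring is at scene (220,207) and side (262,164). The red look-alikes are the marker cap (197,236), the pen (325,168) and the wheel's eye (322,160). The crop confirms the ring stands on the green arm's boss. The holes fit at 8° mod 15, so the ring is at -112° from the spindle (0.651, 0.057) and the next hole at -97°.

I'll travel high with the jaws shut, so I can see the shape behind the pads.

Emit:
play_rows:
  plan:
    - [[0,0,0.04,0,0],[0.01,-0.018,0.03,0,0],[0.02,-0.036,0,0,0],[0.02,-0.036,0,0,0],[0.02,-0.036,0,0,0]]
  squeeze: 20

```text
time: 0.57
tcp_pos: [0.3035, 0.4512, 0.2964]
ee_rot: [-0.003, 0.189, 0.982, -0.005]
wrist_force: [1.2, 0.1, 0.5]
gripper_width: 0.296
```

Emit:
play_rows:
  plan:
    - [[0.02,-0.036,0,0,0],[0.02,-0.036,0,0,0],[0.02,-0.036,0,0,0],[0.02,-0.036,0,0,0],[0.02,-0.036,0,0,0]]

```text
time: 0.98
tcp_pos: [0.403, 0.2664, 0.2961]
ee_rot: [-0.004, 0.188, 0.982, -0.005]
wrist_force: [0.0, 1.5, 0.7]
gripper_width: 0.002
```

Emit:
play_rows:
  plan:
    - [[0.02,-0.036,0,0,0],[0.02,-0.036,0,0,0],[0.02,-0.036,0,0,0],[0.02,-0.036,0,0,0],[0.02,-0.036,0,0,0]]

```text
time: 1.4
tcp_pos: [0.5013, 0.0828, 0.2963]
ee_rot: [-0.004, 0.187, 0.982, -0.004]
wrist_force: [1.4, 0.5, -0.5]
gripper_width: -0.003
```

Emit:
play_rows:
  plan:
    - [[0.02,-0.032,0,0,0],[0.02,-0.032,0,0,0],[0.02,-0.03,0,0,0],[0.02,-0.03,0,0,0],[0.0,0.0,0,0,0]]

```text
time: 1.82
tcp_pos: [0.5843, -0.0578, 0.2955]
ee_rot: [-0.003, 0.192, 0.981, -0.006]
wrist_force: [-0.5, -0.9, -0.3]
gripper_width: 0.001
```

```bash
python3 - <<'E'
from h import *
s=arm.read_state();print(s["time"],np.round(s["tcp_pos"],4),np.round(s["ee_rot"],4),s["gripper_width"])
w=arm.camera("wrist")[:,:,::-1].copy();a=arm.camera("scene")[:,:,::-1].copy();b=arm.camera("side")[:,:,::-1].copy()
for n,i in zip(("wrist1","scene1","side1"),(w,a,b)):cv2.imwrite(f"pics/{n}.png",i)
def crop(im,n):
    u=proj(cam(n),np.array(s["tcp_pos"])+[0,0,.03])[0].astype(int);x=max(0,u[0]-50);y=max(0,u[1]-50);return cv2.resize(im[y:y+100,x:x+100],(300,300),interpolation=cv2.INTER_CUBIC)
c=np.vstack([crop(a,"scene"),crop(b,"side")]);ww=cv2.resize(w,(500,375));ww=cv2.copyMakeBorder(ww,0,225,0,0,cv2.BORDER_CONSTANT)
cv2.imwrite("pics/v1.png",np.hstack([c,ww]))
E
```

```text
1.8167 [ 0.5843 -0.0578  0.2955] [-0.0032  0.1921  0.9813 -0.0064] 0.0012112168153410145
```

View pics/v1.png

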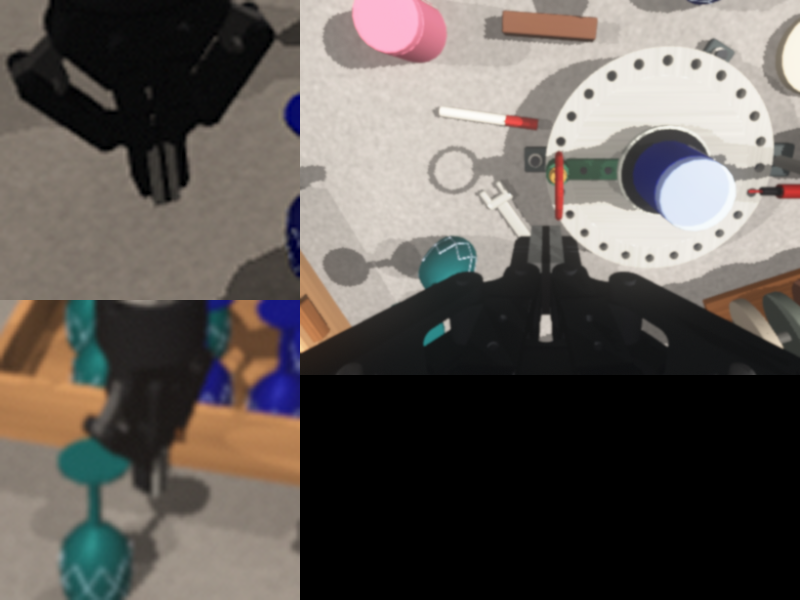

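```bash
python3 - <<'E'
from h import *
s=arm.read_state();c=cam("wrist",s);M=quat(s["ee_rot"]).as_matrix();t=np.array(s["tcp_pos"])
for x in(.011,-.011):
  for z in(0,-.019,-.038,-.045,-.055,-.065,-.073): print(x,z,proj(c,t+M@[x,0,z]).round(0)[0])
w=cv2.imread("pics/wrist1.png")[215:384,150:350]
w=cv2.convertScaleAbs(w,alpha=2.5,beta=10)
cv2.imwrite("pics/v2.png",cv2.resize(w,(700,592),interpolation=cv2.INTER_CUBIC))
E
```

```text
0.011 0 [252. 228.]
0.011 -0.019 [252. 246.]
0.011 -0.038 [252. 270.]
0.011 -0.045 [252. 281.]
0.011 -0.055 [252. 299.]
0.011 -0.065 [252. 321.]
0.011 -0.073 [252. 342.]
-0.011 0 [252. 271.]
-0.011 -0.019 [252. 294.]
-0.011 -0.038 [252. 324.]
-0.011 -0.045 [252. 337.]
-0.011 -0.055 [252. 359.]
-0.011 -0.065 [252. 385.]
-0.011 -0.073 [252. 411.]
```

View pics/v2.png

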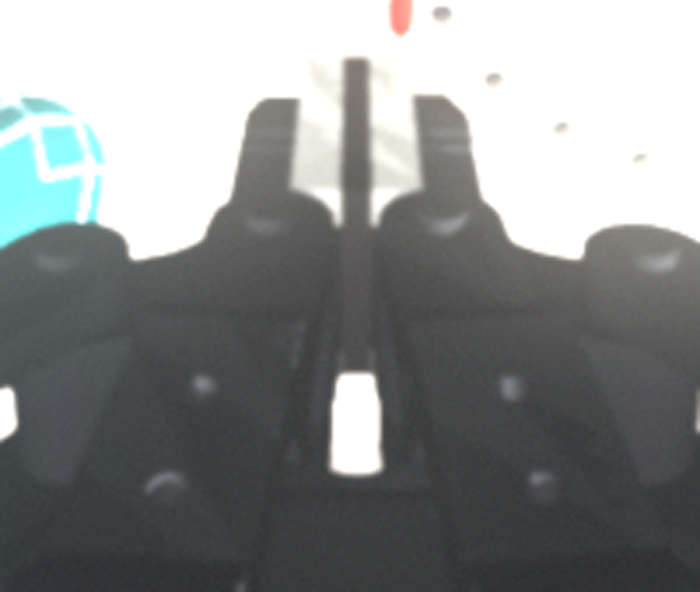

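```bash
python3 - <<'E'
from h import *
from h import *
C={n:cam(n) for n in("scene","side")}
sp=np.array([.651,.057])
for n in("scene","side"):
    im=cv2.imread(f"pics/{n}0.png");b,g,r=[im[:,:,i].astype(int) for i in range(3)]
    m=((g>1.6*r)&(b>1.4*r)&(g>50)).astype(np.uint8);box={"scene":(130,275,185,318),"side":(236,94,268,114)}[n];k=np.zeros_like(m);k[box[1]:box[3],box[0]:box[2]]=1
    ys,xs=np.nonzero(m*k);u=[(xs.min()+xs.max())/2,(ys.min()+ys.max())/2];p=onz(C[n],u,.157)[0]
    v=p[:2]-sp;print(n,u,p.round(3),np.linalg.norm(v).round(3),np.degrees(np.arctan2(v[1],v[0])).round(1))
# ring from wrist picture, at z=.165 top and whole-mask centre
s=arm.read_state();c=cam("wrist",s);w=cv2.imread("pics/wrist1.png");m=red(w,(255,140,300,240));ys,xs=np.nonzero(m);print(xs.min(),xs.max(),ys.min(),ys.max())
top=[np.median(xs[ys>ys.max()-15]),0]
for th in(-113,-112,-111):
    a=np.radians(th);R0=np.r_[sp+.12*np.array([np.cos(a),np.sin(a)]),.131]
    t=np.array([-np.sin(a),np.cos(a),0]);A=np.linspace(0,2*np.pi,60)
    P=R0+.0305*(np.cos(A)[:,None]*t+np.sin(A)[:,None]*[0,0,1]);q=proj(c,P);print(th,q.min(0).round(1),q.max(0).round(1),R0.round(4))
M=quat(s["ee_rot"]).as_matrix();print("tool y ang",np.degrees(np.arctan2(M[1,1],M[0,1])),"tilt",M[:,2].round(4))
E
```

```text
scene [np.float64(159.0), np.float64(299.0)] [ 0.686 -0.245  0.157] 0.304 -83.4
side [np.float64(252.0), np.float64(105.5)] [ 0.684 -0.243  0.157] 0.302 -83.7
262 269 156 223
-113 [257.  160.5] [258.9 224.5] [ 0.6041 -0.0535  0.131 ]
-112 [257.5 162.6] [258.4 226.6] [ 0.606  -0.0543  0.131 ]
-111 [257.6 164.8] [258.3 228.7] [ 0.608 -0.055  0.131]
tool y ang 68.29706463175577 tilt [-0.009  -0.0068 -0.9999]
```

```bash
cat > wm.py <<'E'
from h import *
from scipy.optimize import least_squares
import sys
s=arm.read_state();c=cam("wrist",s);w=arm.camera("wrist")[:,:,::-1].copy();cv2.imwrite(f"pics/{sys.argv[1]}.png",w)
print(s["time"],np.round(s["tcp_pos"],4),np.round(s["gripper_width"],3))
M=quat(s["ee_rot"]).as_matrix();print("tool y ang",np.degrees(np.arctan2(M[1,1],M[0,1])).round(2),"tilt",M[:,2].round(4))
g=cv2.cvtColor(w,cv2.COLOR_BGR2GRAY);bh=cv2.morphologyEx(g,cv2.MORPH_BLACKHAT,np.ones((19,19),np.uint8))
n,_,st,ce=cv2.connectedComponentsWithStats((bh>50).astype(np.uint8));ce=ce[1:][(st[1:,4]>15)&(st[1:,4]<150)]
P=onz(c,ce,.055)[:,:2];sp=np.array([.651,.057]);d=np.linalg.norm(P-sp,axis=1);P=P[(d>.108)&(d<.132)]
f=least_squares(lambda q:np.linalg.norm(P-q,axis=1)-.12,sp,loss="soft_l1",f_scale=.001)
a=np.degrees(np.arctan2(*(P-f.x).T[::-1]));print("spindle",f.x.round(4),len(P),np.abs(f.fun).mean().round(4),np.sort(a%15).round(1))
u0=proj(c,[.606,-.0543,.131])[0].astype(int)
m=red(w,(max(0,u0[0]-40),max(0,u0[1]-70),u0[0]+50,u0[1]+70));k,l,st,_=cv2.connectedComponentsWithStats(m);m=(l==1+np.argmax(st[1:,4]))
ys,xs=np.nonzero(m);print("red",xs.min(),xs.max(),ys.min(),ys.max())
lo=np.median(xs[ys<ys.min()+25]);hi=np.median(xs[ys>ys.max()-15]);q=onz(c,[[np.median(xs),ys.mean()]],.145)[0]
print("cols far/near",lo,hi,"ring pt z~.145",q.round(4),"tool",(M.T@(q-s["tcp_pos"])).round(4))
E
python3 wm.py w2
```

```text
1.9667 [ 0.583  -0.0499  0.2959] -0.003
tool y ang 68.3 tilt [-0.009  -0.0068 -0.9999]
spindle [0.649  0.0561] 21 0.0004 [7.9 7.9 8.  8.  8.  8.  8.  8.  8.  8.  8.  8.  8.1 8.1 8.1 8.1 8.1 8.1
 8.1 8.2 8.2]
red 254 260 161 228
cols far/near 257.0 256.0 ring pt z~.145 [ 0.6009 -0.0533  0.145 ] tool [-0.0188  0.0049  0.1508]
```

Emit:
play_rows:
  plan:
    - [[0.014,-0.004,-0.02,0,0.4],[0.007,-0.001,-0.035,0,0.4],[0,0,-0.02,0,0.4],[0,0,0,0,0.4],[0,0,0,0,0.4]]

```text
time: 2.43
tcp_pos: [0.604, -0.0428, 0.2221]
ee_rot: [-0.002, 0.18, 0.984, -0.0]
wrist_force: [0.3, 0.4, 0.9]
gripper_width: 0.399
```

```bash
python3 wm.py w3
```

```text
2.4333 [ 0.604  -0.0428  0.2221] 0.399
tool y ang 69.27 tilt [-3.e-03  2.e-04 -1.e+00]
spindle [0.6492 0.0563] 12 0.001 [7.6 7.9 8.  8.  8.  8.  8.  8.  8.2 8.2 8.2 9. ]
red 230 242 156 246
cols far/near 236.0 235.0 ring pt z~.145 [ 0.6012 -0.0533  0.145 ] tool [-0.0013 -0.0107  0.0771]
```

Emit:
play_rows:
  plan:
    - [[0,-0.008,-0.015,-1,0.4],[0,-0.0045,-0.01,0,0.4],[0,0,0,0,0.4]]

```text
time: 2.73
tcp_pos: [0.6057, -0.0522, 0.2018]
ee_rot: [0.002, 0.186, 0.983, 0.002]
wrist_force: [-0.1, 0.3, -0.1]
gripper_width: 0.398
```

```bash
python3 wm.py w4
```

```text
2.7333 [ 0.6057 -0.0522  0.2018] 0.398
tool y ang 68.59 tilt [ 0.0041  0.0024 -1.    ]
spindle [0.6494 0.0561] 5 0.0012 [7.9 7.9 8.  8.  8.6]
red 241 252 154 252
cols far/near 247.0 246.0 ring pt z~.145 [ 0.601  -0.0539  0.145 ] tool [ 0.0039 -0.0035  0.0568]
```

Emit:
play_rows:
  plan:
    - [[-0.002,-0.003,-0.02,-0.5,0.4],[0,0,-0.02,0,0.4],[0,0,0,0,0.4]]

```text
time: 3.03
tcp_pos: [0.6064, -0.0538, 0.1672]
ee_rot: [0.006, 0.189, 0.982, 0.003]
wrist_force: [-0.2, 0.5, -0.3]
gripper_width: 0.398
```

Emit:
play_rows:
  plan:
    - [[0,0,-0.025,0,0.4],[0,0,-0.015,0,0.4],[0,0,0,0,0.4]]

```text
time: 3.28
tcp_pos: [0.6091, -0.053, 0.1319]
ee_rot: [0.009, 0.188, 0.982, 0.004]
wrist_force: [-0.4, 0.3, 0.4]
gripper_width: 0.402
```

```bash
python3 wm.py w5
```

```text
3.2833 [ 0.6091 -0.053   0.1319] 0.402
tool y ang 68.31 tilt [ 0.0198  0.0048 -0.9998]
spindle [0.656  0.0605] 5 0.0025 [ 0.8  3.4  3.6  5.5 11.2]
red 235 252 174 313
cols far/near 244.0 243.0 ring pt z~.145 [ 0.5977 -0.0525  0.145 ] tool [ 0.0106 -0.0036 -0.0133]
```

View pics/w5.png

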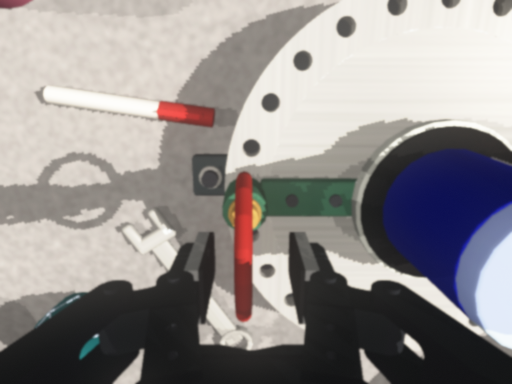

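Emit:
play_rows:
  plan:
    - [[-0.006,-0.003,-0.008,0,0.4],[-0.001,0,-0.009,0,0.4],[0,0,0,0,0.4]]

```text
time: 3.58
tcp_pos: [0.6044, -0.0561, 0.12]
ee_rot: [0.013, 0.188, 0.982, 0.005]
wrist_force: [-0.1, -0.1, -1.2]
gripper_width: 0.397
```

```bash
python3 wm.py w6|grep -v spind; python3 - <<'E'
from h import *
s=arm.read_state();print(np.round(s["tcp_pos"],4),np.round(s["wrist_force"],2))
E
```

```text
3.5833 [ 0.6044 -0.0561  0.12  ] 0.397
tool y ang 68.38 tilt [ 0.0271  0.0052 -0.9996]
red 247 265 193 332
cols far/near 255.0 255.5 ring pt z~.145 [ 0.5975 -0.0519  0.145 ] tool [ 0.0073  0.0017 -0.0252]
[ 0.6048 -0.0564  0.1208] [-0.05  0.51 -0.57]
```

Emit:
play_rows:
  plan:
    - [[-0.0005,0.001,-0.007,0,0.4],[-0.0005,0,-0.005,0,0.35],[0,0,0,0,0.3]]

```text
time: 3.88
tcp_pos: [0.6046, -0.0555, 0.1095]
ee_rot: [0.015, 0.188, 0.982, 0.005]
wrist_force: [-0.3, -0.4, -0.6]
gripper_width: 0.298
```

```bash
python3 wm.py w7|grep -v spind; python3 - <<'E'
from h import *
s=arm.read_state();print(np.round(s["tcp_pos"],4),np.round(s["wrist_force"],2))
E
```

```text
3.8833 [ 0.6046 -0.0555  0.1095] 0.298
tool y ang 68.35 tilt [ 0.0307  0.0051 -0.9995]
red 245 265 206 345
cols far/near 254.0 255.0 ring pt z~.145 [ 0.5967 -0.0517  0.145 ] tool [ 0.0078  0.0012 -0.0357]
[ 0.6047 -0.0554  0.1098] [-0.06 -0.1  -0.23]
```

Emit:
play_rows:
  plan:
    - [[0,0,0.002,0,0.18],[0,0,0,0,0.1],[0,0,0,0,0.05],[0,0,0,0,0.05],[0,0,0,0,0.05]]
  squeeze: 20

```text
time: 4.35
tcp_pos: [0.6052, -0.0549, 0.1124]
ee_rot: [0.015, 0.188, 0.982, 0.006]
wrist_force: [-0.3, 0.4, -0.1]
gripper_width: 0.055
```

```bash
python3 wm.py w8|grep -v spind; python3 - <<'E'
from h import *
s=arm.read_state();print(np.round(s["tcp_pos"],4),np.round(s["wrist_force"],2),s["torque"])
im=[]
for n in("scene","side"):
    a=arm.camera(n)[:,:,::-1].copy();u=proj(cam(n),[.605,-.055,.14])[0].astype(int);im.append(cv2.resize(a[u[1]-40:u[1]+40,u[0]-40:u[0]+40],(400,400),interpolation=cv2.INTER_CUBIC))
cv2.imwrite("pics/v8.png",cv2.convertScaleAbs(np.hstack(im),alpha=1.6,beta=10))
E
```

```text
4.35 [ 0.6052 -0.0549  0.1124] 0.055
tool y ang 68.39 tilt [ 0.0314  0.0055 -0.9995]
red 243 264 201 340
cols far/near 252.0 253.0 ring pt z~.145 [ 0.5962 -0.0514  0.145 ] tool [ 0.0088  0.0005 -0.0328]
[ 0.6053 -0.055   0.1125] [-0.61 -0.3   0.1 ] [-0.00574415  0.02023454 -0.01130917]
```

View pics/v8.png

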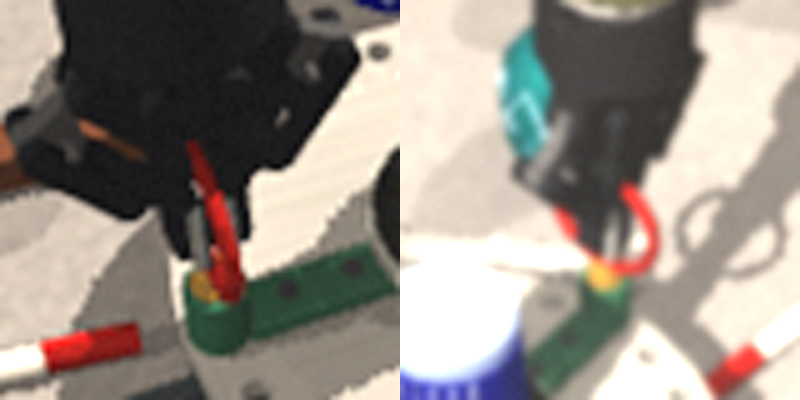

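The fingertips stand inside the ring under its top bar and touch nothing. I'll lift gently and watch the force.

Emit:
play_rows:
  plan:
    - [[0,0,0.005,0,0.05],[0,0,0,0,0.05]]

```text
time: 4.67
tcp_pos: [0.6051, -0.0547, 0.1176]
ee_rot: [0.015, 0.188, 0.982, 0.006]
wrist_force: [-0.5, -0.6, -0.5]
gripper_width: 0.047
```

Emit:
play_rows:
  plan:
    - [[0,0,0.005,0,0.05],[0,0,0.003,0,0.05]]

```text
time: 4.83
tcp_pos: [0.6042, -0.0544, 0.1249]
ee_rot: [0.013, 0.187, 0.982, 0.006]
wrist_force: [0.2, 1.0, -5.3]
gripper_width: 0.051
```

Emit:
play_rows:
  plan:
    - [[0,0,0.004,0,0.05],[0,0,0.003,0,0.05]]

```text
time: 5.0
tcp_pos: [0.6032, -0.0539, 0.1312]
ee_rot: [0.012, 0.187, 0.982, 0.005]
wrist_force: [1.1, 1.7, -7.8]
gripper_width: 0.053
```

```bash
cat > rz.py <<'E'
from h import *
import sys
from scipy.optimize import least_squares
s=arm.read_state();print(s["time"],np.round(s["tcp_pos"],4),np.round(s["wrist_force"],2),np.round(s["gripper_width"],3))
M=quat(s["ee_rot"]).as_matrix();print("tool y ang",np.degrees(np.arctan2(M[1,1],M[0,1])).round(2))
for n,box in(("scene",(195,180,262,245)),("side",(238,145,285,185))):
    im=arm.camera(n)[:,:,::-1].copy();cv2.imwrite(f"pics/{n}_{sys.argv[1]}.png",im);c=cam(n)
    m=red(im,box);k,l,st,ce=cv2.connectedComponentsWithStats(m)
    for i in range(1,k):
        if st[i,4]>15: print(n,st[i],ce[i].round(1))
    # brass/green boss: green mask centroid of arm end
    b,g,r=[im[:,:,i].astype(int) for i in range(3)]
    gm=((g>1.5*r)&(g>1.15*b)&(g>30)).astype(np.uint8);sp=proj(c,[.65,.057,.07])[0].astype(int)
    gm2=np.zeros_like(gm);gm2[sp[1]-75:sp[1]+75,sp[0]-95:sp[0]+95]=gm[sp[1]-75:sp[1]+75,sp[0]-95:sp[0]+95]
    k,l,st,ce=cv2.connectedComponentsWithStats(gm2)
    j=1+np.argmax(st[1:,4]);P=onz(c,np.argwhere(l==j)[:,::-1],.069)[:,:2]-np.array([.650,.0568])
    rr=np.linalg.norm(P,axis=1);a=np.degrees(np.arctan2(P[:,1],P[:,0]));q=(rr>.06)&(rr<.1);print("  arm angle",np.median(a[q]).round(2),q.sum())
E
python3 rz.py a
```

```text
5.0 [ 0.6032 -0.0539  0.1312] [ 1.12  1.68 -7.76] 0.053
tool y ang 68.41
scene [220 199   6  14  33] [222.3 204.9]
scene [219 211   4   7  21] [220.8 213.5]
  arm angle -108.4 170
side [252 154  21  19  91] [263.5 164.3]
  arm angle nan 0
  return _methods._mean(a, axis=axis, dtype=dtype,
  ret = ret.dtype.type(ret / rcount)
```

Emit:
play_rows:
  plan:
    - [[0.001,-0.001,0.003,0,0.05],[0.003,-0.001,0,1,0.05],[0.004,-0.0015,0,2,0.05],[0.004,-0.0015,0,2,0.05]]

```text
time: 5.43
tcp_pos: [0.6139, -0.058, 0.133]
ee_rot: [0.01, 0.142, 0.99, 0.006]
wrist_force: [-0.1, 1.8, -7.1]
gripper_width: 0.05
```

```bash
python3 rz.py b 2>&1|grep -v -i warn
```

```text
5.4333 [ 0.6139 -0.058   0.133 ] [-0.13  1.76 -7.14] 0.05
tool y ang 73.71
scene [222 201   8  16  36] [225.6 207.6]
scene [221 215   6   7  20] [223.2 218.2]
  arm angle -103.41 176
side [247 153  22  17  86] [258.6 162. ]
  arm angle -110.28 8
```

Emit:
play_rows:
  plan:
    - [[0.004,-0.0012,0,2,0.05],[0.004,-0.0011,0,2,0.05],[0.003,-0.0008,0,2,0.05],[0.002,-0.0005,0,1,0.05]]

```text
time: 5.87
tcp_pos: [0.6267, -0.0612, 0.1317]
ee_rot: [0.008, 0.081, 0.997, 0.007]
wrist_force: [-0.7, 3.0, -6.6]
gripper_width: 0.047
```

```bash
python3 rz.py c 2>&1|grep -v -i warn; python3 wm.py w9
```

```text
5.8667 [ 0.6267 -0.0612  0.1317] [-0.68  2.96 -6.62] 0.047
tool y ang 80.75
scene [227 205   8  16  38] [230.3 212.2]
scene [224 221   8   6  23] [227.1 223.8]
  arm angle -97.24 172
side [242 152  24  17  79] [254.4 161.4]
  arm angle -105.34 6
5.9667 [ 0.6268 -0.0613  0.1317] 0.056
tool y ang 80.66 tilt [ 0.0175  0.0121 -0.9998]
spindle [0.6477 0.0585] 1 0.0 [6.]
red 243 262 189 274
cols far/near 253.0 252.0 ring pt z~.145 [ 0.6127 -0.0585  0.145 ] tool [ 0.0141  0.0006 -0.0135]
```

Emit:
play_rows:
  plan:
    - [[0.003,-0.0007,0,1.2,0.05],[0.002,-0.0003,0,1,0.05],[0,0,0,0,0.05]]

```text
time: 6.27
tcp_pos: [0.6315, -0.0621, 0.1317]
ee_rot: [0.008, 0.062, 0.998, 0.007]
wrist_force: [0.1, 1.1, -7.3]
gripper_width: 0.049
```

```bash
python3 rz.py d 2>&1|grep -v -i warn
```

```text
6.2667 [ 0.6315 -0.0621  0.1317] [ 0.14  1.12 -7.32] 0.049
tool y ang 82.9
scene [228 207   9  16  35] [232.2 213.9]
scene [225 223   8   6  22] [228.5 225.4]
  arm angle -94.72 168
side [240 153  24  15  78] [252.6 161.1]
  arm angle -103.93 9
```

Emit:
play_rows:
  plan:
    - [[0,0,-0.005,0,0.05],[0,0,-0.003,0,0.05],[0,0,0,0,0.05]]

```text
time: 6.62
tcp_pos: [0.6328, -0.0624, 0.1238]
ee_rot: [0.01, 0.063, 0.998, 0.007]
wrist_force: [2.9, 1.3, -8.6]
gripper_width: 0.047
```

Emit:
play_rows:
  plan:
    - [[0,0,-0.003,0,0.05],[0,0,-0.002,0,0.05],[0,0,0,0,0.05]]

```text
time: 6.87
tcp_pos: [0.6338, -0.0627, 0.1199]
ee_rot: [0.011, 0.063, 0.998, 0.007]
wrist_force: [-0.9, 2.4, -0.9]
gripper_width: 0.051
```

```bash
python3 rz.py e 2>&1|grep -v -i warn
```

```text
6.8667 [ 0.6338 -0.0627  0.1199] [-0.88  2.39 -0.88] 0.051
tool y ang 82.76
scene [229 212   9  15  36] [233.5 218.7]
scene [227 227   7   6  19] [229.6 229.5]
  arm angle -93.61 163
side [240 155  23  16  76] [251.4 164.1]
  arm angle -102.49 2
```

Emit:
play_rows:
  plan:
    - [[-0.0005,0.0005,-0.004,0,0.05],[0,0,-0.003,0,0.05],[0,0,0,0,0.05]]

```text
time: 7.22
tcp_pos: [0.6341, -0.0627, 0.1144]
ee_rot: [0.013, 0.063, 0.998, 0.007]
wrist_force: [0.6, 0.5, -1.0]
gripper_width: 0.051
```

```bash
python3 rz.py f 2>&1|grep -v -i warn; python3 - <<'E'
from h import *
im=[]
for n in("scene","side"):
    a=cv2.imread(f"pics/{n}_f.png");u=proj(cam(n),[.633,-.03,.1])[0].astype(int);im.append(cv2.resize(a[u[1]-50:u[1]+50,u[0]-50:u[0]+50],(400,400),interpolation=cv2.INTER_CUBIC))
cv2.imwrite("pics/v9.png",cv2.convertScaleAbs(np.hstack(im),alpha=1.4,beta=10))
c=cam("scene")
for th in(-97,):
  for L in(0,.009):
    a=np.radians(th);Z=np.r_[.6498+.12*np.cos(a),.0565+.12*np.sin(a),.097+L];print("ring foot px",proj(c,Z).round(1), "side",proj(cam("side"),Z).round(1))
E
```

```text
7.2167 [ 0.6341 -0.0627  0.1144] [ 0.63  0.48 -1.04] 0.051
tool y ang 82.74
scene [230 212   8  15  34] [233.6 218.8]
  arm angle -93.52 164
side [240 155  23  16  69] [252.  164.1]
Traceback (most recent call last):
  File "rz.py", line 16, in <module>
    j=1+np.argmax(st[1:,4]);P=onz(c,np.argwhere(l==j)[:,::-1],.069)[:,:2]-np.array([.650,.0568])
        ~~~~~~~~~^^^^^^^^^^
ValueError: attempt to get argmax of an empty sequence
ring foot px [[228.8 230.6]] side [[251.2 169.7]]
ring foot px [[228.5 227.9]] side [[251.2 167.2]]
```

View pics/v9.png

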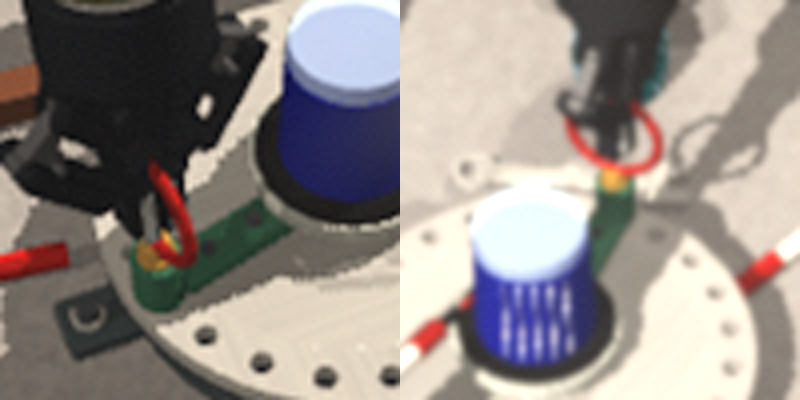

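Emit:
play_rows:
  plan:
    - [[-0.0005,0,-0.004,0,0.05],[0,0,0,0,0.15],[0,0,0,0,0.3],[0,0,0,0,0.4],[0,0,0,0,0.4]]

```text
time: 7.73
tcp_pos: [0.6335, -0.0642, 0.1104]
ee_rot: [0.013, 0.064, 0.998, 0.006]
wrist_force: [0.2, -0.3, 0.6]
gripper_width: 0.398
```

```bash
python3 wm.py w10 | grep -v spind; python3 - <<'E'
from h import *
s=arm.read_state();print(np.round(s["tcp_pos"],4),np.round(s["wrist_force"],2))
E
```

```text
7.7333 [ 0.6335 -0.0642  0.1104] 0.398
tool y ang 82.67 tilt [ 0.026   0.0105 -0.9996]
red 248 267 196 277
cols far/near 256.0 257.0 ring pt z~.145 [ 0.611  -0.0599  0.145 ] tool [ 0.022   0.0019 -0.0351]
[ 0.6334 -0.0642  0.1104] [-0.11  0.28 -0.3 ]
```

Emit:
play_rows:
  plan:
    - [[0.0005,0.001,0.01,0,0.4],[0.001,0,0.012,0,0.4],[0.001,0,0.015,0,0.4],[0.001,0,0.015,0,0.4]]

```text
time: 8.12
tcp_pos: [0.635, -0.0631, 0.1633]
ee_rot: [0.01, 0.064, 0.998, 0.006]
wrist_force: [0.8, 0.0, 0.5]
gripper_width: 0.404
```

Emit:
play_rows:
  plan:
    - [[0.001,0,0.02,0,0.4],[0.001,0,0.025,0,0.4],[0,0,0.035,0,0.4],[0,0,0.04,0,0.4],[0,0,0.02,0,0.4]]

```text
time: 8.53
tcp_pos: [0.6352, -0.063, 0.3143]
ee_rot: [0.01, 0.064, 0.998, 0.005]
wrist_force: [0.5, 0.2, 0.8]
gripper_width: 0.398
```

Emit:
play_rows:
  plan:
    - [[-0.03,-0.01,0.01,0,0.4],[-0.03,-0.01,0,0,0.4],[-0.03,-0.01,0,0,0.4],[-0.02,0,0,0,0.4],[0,0,0,0,0.4]]

```text
time: 8.95
tcp_pos: [0.5246, -0.0953, 0.3378]
ee_rot: [0.018, 0.064, 0.998, 0.005]
wrist_force: [0.9, -0.0, -0.5]
gripper_width: 0.396
```

```bash
sed -i 's/pics\/{n}0.png/pics\/{n}_g.png/;s/"scene":(205,185,236,245),"side":(245,148,280,180)/"scene":(205,185,258,245),"side":(232,145,280,182)/' m1.py; python3 rz.py g 2>&1 | grep -v -i warn; python3 m1.py; python3 - <<'E'
from h import *
C=cam("scene");D=cam("side")
for th,L in((-112,0),(-97,0),(-97,.009)):
    a=np.radians(th);o=np.r_[.6498+.12*np.cos(a),.0565+.12*np.sin(a),.131+L];t=np.array([-np.sin(a),np.cos(a),0]);A=np.linspace(0,2*np.pi,90)
    P=o+.0305*(np.cos(A)[:,None]*t+np.sin(A)[:,None]*[0,0,1]);print(th,L,[(proj(c,P).min(0).round(1),proj(c,P).max(0).round(1)) for c in(C,D)])
for n,b in(("scene0",(205,185,236,245)),("side0",(245,148,280,180)),("scene_g",(205,185,258,245)),("side_g",(232,145,280,182))):
    ys,xs=np.nonzero(red(cv2.imread(f"pics/{n}.png"),b));print(n,xs.min(),xs.max(),ys.min(),ys.max())
im=[]
for n in("scene","side"):
    a=cv2.imread(f"pics/{n}_g.png");im.append(cv2.resize(a[80:350,100:400],(400,360),interpolation=cv2.INTER_CUBIC))
cv2.imwrite("pics/v10.png",np.hstack(im))
E
```

```text
8.95 [ 0.5246 -0.0953  0.3378] [ 0.89 -0.02 -0.45] 0.396
tool y ang 82.63
scene [220 204  18  23  61] [229.8 213.9]
scene [221 214  13  19  48] [226.  224.5]
  arm angle -93.57 155
side [240 150  23  21 124] [250.7 159.2]
  arm angle -102.3 2
scene ring 109 220 237 204 232 [227.9 218.9] [12.4 32.5]
 glass 503 [278.5 180.1] [19.8 32. ] [[0.6546 0.0518 0.165 ]]
side ring 124 240 262 150 170 [250.9 159.6] [17.8 25.2]
 glass 421 [229.5 186.5] [19.6 27.4] [[0.648  0.0671 0.165 ]]
ring [ 0.6352 -0.0618  0.1334] [0. 0.]
glasstop [0.6502 0.0586 0.156 ] [0.001 0.001]
scene spindle [0.6499 0.056 ] 17 hole ang mod15 [7.8 7.9 7.9 7.9 8.  8.  8.  8.  8.  8.1 8.1 8.1 8.1 8.1 8.2 8.3 9.6]
  ring r,ang 0.1187 -97.1
side spindle [0.6519 0.058 ] 15 hole ang mod15 [7.5 7.8 7.8 7.8 7.9 7.9 7.9 7.9 7.9 8.  8.1 8.2 8.3 8.3 8.4]
  ring r,ang 0.1209 -98.0
-112 0 [(array([214.4, 192.9]), array([225.5, 223.8])), (array([252.2, 154.1]), array([271.8, 174.6]))]
-97 0 [(array([218.1, 205.4]), array([237.5, 234.4])), (array([239.8, 150.6]), array([262.3, 169.4]))]
-97 0.009 [(array([217.7, 202.3]), array([237.3, 231.6])), (array([239.7, 147.9]), array([262.3, 166.8]))]
scene0 215 226 192 220
side0 252 271 153 175
scene_g 220 237 204 232
side_g 240 262 150 170
```

View pics/v10.png

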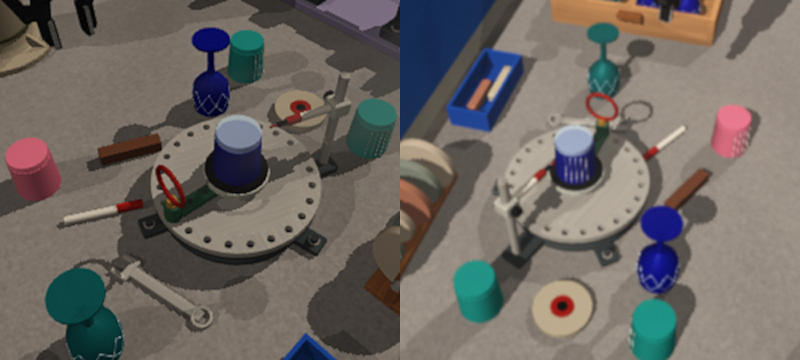

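```bash
python3 -c "
from station import arm
print(arm.read_state()['joint_velocities']);print(arm.close_job())"
```

```text
[-0.00334393  0.0522089  -0.02072075 -0.01634971 -0.01668493 -0.01017618
  0.00353073]
the job is handed in; nothing more can be done
None
```

The green arm is now one hole further on counter-clockwise, with the pin home in that hole, and I've handed the job in. I put the nearly shut fingertips through the red ring with clearance all round and lifted it by its top bar. I swung it round and lowered it, and the pin dropped into the next hole. Then I opened the fingers and moved the hand clear. This took about 9 s of robot time.

**Last checks:**
- **Angle:** the ring measured -112.3° / -112.9° from the spindle at the start. At the end it measured -97.1° / -98.0°, depending on which camera's spindle fit is used. The target hole is at -97°. All the readings stopped at that hole, so I saw no sign of going past it.
- **Pin:** the ring's height read 133.4 mm, against 133.7 mm at the start. The side camera's outline matches a fully home pin, and the hook came free at the same height where it first took load.
- **Scene camera:** it fits less well. It put the ring 1–2 pixels above the outline for a home pin, but it showed about the same offset at the start.
- **Tumbler and surroundings:** the tumbler's top has not shifted (under 1 mm) and it is still centred mouth-down. I did not measure whether it turned with the arm. The other things look undisturbed in the last pictures.
- **Forces:** the wrist force stayed under 10 N in every reading.

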